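# Check the emergency stop on the titration bench

## Task

Carry out the daily check of the emergency stop with a fingertip: press the red winged mushroom button in until it latches down, then twist it clockwise (seen from above) by pushing on a wing until it springs back up, and finally press the green reset button all the way in for a moment and let it go. Do not press the blue start button, and do not pick up, shift or knock over anything on the bench.

Things in the scene. Friction and masses are not known exactly. Their poses are not given: they have to be found in the camera images.
- stop_top (a point): Emergency stop: red mushroom button on a yellow box. Point: centre of its flat top (26 mm across), on the vertical turning axis, 93 mm above the bench when up, 85 mm when latched. Round head 48 mm across, 22 mm thick, with three equal wings at 120 degrees. z up, x along one wing; the axes turn with the head.
- wing_tip (a point): Outer end of one wing (the one along x of stop_top), 52 mm from the axis, 13 mm below the level of the top. Each wing is 14 mm wide and spans 6 to 20 mm below that level. A fingertip set down in the gap between two wings can push a wing sideways. Axes as stop_top.
- stop_box: Yellow box of the emergency stop, 110 x 110 mm, 55 mm tall, fixed to the bench. Origin: centre of its underside, z up. A black collar 36 mm across under the button rises 6 mm above the box; else the space between box and wings is free (18 mm up, 10 mm latched).
- stop_press (a joint): How far the stop button is pushed in, m: 0 up, 0.008 fully in. It resists with about 5 N at first (more if struck fast), snaps over half-way and then stays latched at 0.008 by itself; it must be pushed the whole 8 mm. Twisting lifts it and it springs up to 0 by itself.
- stop_twist (a joint): How far the head is twisted, rad, growing clockwise seen from above: 0 at rest, end stop at 1.1. Sprung: it returns to 0 when let go. With the button latched, the latch lets go somewhere between 0.3 and 0.7 rad of twist and the head pops up. It takes less than 0.1 N m, about 2 N at a wing.
- reset_top (a point): Green reset push-button, 32 mm across, on a grey box (75 x 140 x 55 mm, fixed to the bench) with a blue one beside it. The point is the centre of its top, 73 mm above the bench when up. z up.
- reset (a joint): How far the green button is pressed, m: 0 up, 0.006 fully in (about 4 N); springs back.
- start_top (a point): Blue start push-button, the same size, on the same grey box, 74 mm from the green one (centres). Point: centre of its top. Leave it alone.
- start (a joint): How far the blue start button is pressed, m: 0 up, 0.006 fully in.
- jar: Loose amber jar with a white cap, 58 mm across, 75 mm tall. Origin: centre of its underside, z up along it (so for all the loose things). Leave alone.
- beaker: Loose glass beaker, 72 mm across, 90 mm tall. Leave alone.
- vial_rack: Loose white rack with ten amber vials, 60 x 150 mm, 68 mm tall, long along its y. Leave alone.
- keypad: Loose hand-held keypad lying flat, 150 x 80 mm, 21 mm thick, long along its x. Leave alone.
- mortar: Loose white ceramic bowl, 90 mm across, 50 mm tall. Leave alone.
- spatula: Loose steel lab spatula lying flat, 170 mm long, 8 mm thick, along its x. Leave alone.
- reagent: Loose amber bottle with a teal cap, 70 mm across, 140 mm tall. Leave alone.
- buffer: Loose white bottle with a red cap, 56 mm across, 110 mm tall. Leave alone.

How it is judged (in metres and radians):
On the way, in this order (a step that is already met when the one before it is completed fails the run):
1. the stop button is pressed in and latched (at least 7 mm) (value of joint stop_press above 0.007 m), for 0.3 s.
2. twisted clockwise, the stop button has sprung up again (within 2 mm of up, head twisted at least 0.2 rad) (value of joint stop_press below 0.002 m and value of joint stop_twist above 0.2 rad), for 0.05 s.
3. the green reset button is pressed in (at least 4.5 mm of 6) with the stop button up (value of joint reset above 0.0045 m and value of joint stop_press below 0.002 m), for 0.1 s.
At the end, for the whole second after the job is handed in: The stop button is up (within 1.5 mm) with its head turned back to rest (within 0.1 rad), the green and blue buttons are up (within 1.5 mm), and every loose thing is within 15 mm of where it stood (value of joint each of stop_press, reset, start below 0.0015 m and value of joint stop_twist below 0.1 rad and distance of each of jar, beaker, vial_rack, keypad, mortar, spatula, reagent, buffer from where it was at the start of the episode below 0.015 m); the robot touches nothing.
It fails at once if the blue start button is pressed (3 mm or more) (value of joint start above 0.003 m).
It fails at once if a loose thing is lifted, carried or shifted by more than 15 mm (distance of any of jar, beaker, vial_rack, keypad, mortar, spatula, reagent, buffer from where it was at the start of the episode above 0.015 m).
It fails at once if a standing thing is tipped over (angle between any of jar, beaker, vial_rack, keypad, mortar, spatula, reagent, buffer's own z axis and vertical above 0.4 rad).
It also fails if it takes over 64 s, if anything falls off the work surface, if the arm or the gripper's body presses on something with over 40 N, if the wrist force passes 120 N, or if a joint passes its speed limit or range.

## Robot

A 6-joint arm with a two-finger parallel gripper is mounted at the origin on the work surface. World frame = base frame: x ahead of the robot, y to its left, z up, the work surface at z = 0. Lengths are in m, angles in degrees, forces in N, time in s.
With the tool pointing down it reaches from about 0.3 to 0.75 m from the base axis. Payload 8.5 kg.
Tool frame: the origin (TCP) lies midway between the tips of the shut fingers; the grasp point (between the pads) lies 19 mm behind it; y points along the fingers, x is the direction in which the jaws open and shut, and the axes are right-handed (so a half turn about y gives the same grasp; the last joint's range is limited). The gripper opens to 85 mm and grips with 20 to 120 N. Pads are 22 mm wide; open, the fingers measure 114 mm over their backs; the gripper's body (76 mm by 85 mm) begins 54 mm behind the grasp point. The pads swing forward as they close: fully open they stand 13 mm farther back than shut.
Start: joints at [-81.606, 21.807, 74.336, -0, 83.858, -12.336], TCP at [0.195, -0.514, 0.231] pointing down, gripper open.
Joint ranges: [-178.18, 178.18], [-50.72, 133.34], [12.68, 142.11], [-81.47, 261.47], [9.98, 163.14], [-165.26, 165.26]. Speed limits (degrees/s): [136.94, 136.94, 180, 180, 180, 180].

## Interface

Orientations are given as a 3x3 rotation matrix whose columns are the frame's x, y, z axes.
In Python, from rig import env gives the robot as it stands.
- The arm moves only by the tool carry_out, never from a script. Its argument "plan" is a list of rows, each a list of 3 entries, a list of its own where there are three numbers: the shift along the tool's x, y, z in m, then the turn, a rotation vector about the tool's x, y, z in degrees, then the finger opening in m, from 0 to 0.0854. In form: [[[dx, dy, dz], [ax, ay, az], jaw], ...]. A call has 1 to 8 rows; each row shifts and turns the commanded pose from where the row before left it, along the tool's axes as they then stand; what a row does not reach is not made up. A row lasts 1/8 s, in which the tool goes at most 62.5 mm and 10.7 degrees, less where a joint would pass 70% of its speed; a pose out of reach is approached as far as the arm can. A call is refused whole if a number of a shift passes 0.0625 or a number of a turn 10.7, either way. A call with a gripper value outside its range is refused whole. The fingers move at their own pace and stop on an object; "force" is the grip in N (left out, the last holds). Time passes only in rows, so rows that do not move let the fingers close. It gives the time, the measured TCP pose, the force and the opening at its end, in the units of the state.
- env.observe(): the state, without advancing time (a new reading comes with each control period).
- env.get_image(name): name is "scene" or "top" or "wrist"; returns a dict with "image" (420x560x3 uint8, red, green, blue), "vfov" (degrees; the focal length in pixels is half the picture's height over the tangent of half this angle, whatever the lens; pixels are square), "cx", "cy" (the principal point, pixels), "k1" (the pictures are not rectified: a ray, as slopes to the right and down, at radius r is drawn at 1 + k1 r^2 times it, then the intrinsics apply), "rvec" (rotation vector, rad) and "tvec" (3), from world to camera coordinates, as OpenCV has them; the wrist camera has in their place "tool_from_camera" (4x4, takes a point from camera to tool coordinates, whose origin is the TCP and whose axes are the tool frame's). Camera axes: x right, y down, z forward; pixel columns grow to the right and rows downward; lengths in m; the calibration is good to about 2 mm. A picture is of the moment at which its call begins: read the wrist's pose just before it. There is no depth.
- env.close_job(): hands the job in, once; it reports no verdict.
Trained networks look in a picture, given as the dict that the camera call returned (one of the last four; its "shot" number tells which), for a name from the list of things; names that differ only in an ending like _2 or _b are one class to them, and where a whole thing is asked for, a point or a joint stands for the part that bears it (a point fixed in the world has none). Each returns a list of dicts, best first, with "conf" (0 to 1); they miss things now and then, are a little off and sometimes report something else, mostly with a low value. They report only what shows in the picture. A call takes as long as a camera call.
- env.outline_of(target, picture): "mask" (420x560 bool, what is visible of it) and "pixel" ([row, column] in pixels, amid what is visible of it).
The state is a dict: "time_s": time; "q": joint angles; "qvel": joint speeds; "joint_efforts": joint torques, N m; "position": TCP position; "tool_rot": TCP orientation; "ft_force": force on the tool from outside, world axes, zero at the start; "wrist_torque": the same for the moment, N m; "grip_width": finger opening in m.
Only numpy, scipy, OpenCV 4.12 (cv2) and the standard library are available. Lean on these libraries where they do the work, as an engineer would, in place of code of your own. Each camera call takes 0.05 s, during which the arm holds its last target.

## Working session

There is one attempt and no reset: what is moved stays moved. The work goes in short steps, Python scripts to look and compute and a tool call to move; the robot and the scene stay as the last step left them, time stands still between calls to the robot, and variables do not carry over. Pictures are saved under pics/ and viewed, and the job is handed in when it is done.

Besides the shell and the picture viewer there is one more tool, called as name(argument=value, ...), one argument or row to a line, values as JSON. carry_out: Moves the arm, as the interface text tells. Its arguments: {"type":"object","properties":{"plan":{"type":"array","items":{"type":"array"}},"force":{"type":"number"}},"required":["plan"]}

```bash
ls; mkdir -p pics; cat > h.py <<'E'
import numpy as np, cv2
from rig import env
def save(p,n): cv2.imwrite('pics/'+n,p["image"][:,:,::-1])
def K(p):
    f=p["image"].shape[0]/2/np.tan(np.radians(p["vfov"])/2)
    return np.array([[f,0,p["cx"]],[0,f,p["cy"]],[0,0,1]])
def ext(p,st=None):
    if "rvec" in p:
        return cv2.Rodrigues(np.array(p["rvec"],float))[0],np.array(p["tvec"],float).ravel()
    T=np.array(p["tool_from_camera"]);W=np.eye(4);W[:3,:3]=np.array(st["tool_rot"]);W[:3,3]=st["position"]
    C=np.linalg.inv(W@T);return C[:3,:3],C[:3,3]
def proj(p,X,st=None):
    R,t=ext(p,st)
    c=(np.atleast_2d(X)@R.T+t);s=c[:,:2]/c[:,2:];s=s*(1+p["k1"]*(s**2).sum(1,keepdims=True))
    k=K(p);return s*k[0,0]+k[:2,2]
def ray(p,rc,z,st=None):
    R,t=ext(p,st);k=K(p)
    d=(np.array([rc[1],rc[0]])-k[:2,2])/k[0,0];s=d.copy()
    for _ in range(30): s=d/(1+p["k1"]*(s@s))
    v=R.T@np.array([s[0],s[1],1]);o=-R.T@t
    return o+v*(z-o[2])/v[2]
E
python3 - <<'E'
from h import *
st=env.observe();print(st)
for n in("scene","top","wrist"):
    st=env.observe();p=env.get_image(n);save(p,n+'0.png')
    print(n,{k:v for k,v in p.items() if k!="image"})
    for t,z in(("stop_top",.093),("wing_tip",.08),("reset_top",.073),("start_top",.073),("stop_box",.055),("jar",.0),("reagent",.1),("buffer",.1),("beaker",.05)):
        for o in env.outline_of(t,p)[:2]:
            print(t,round(o["conf"],2),np.round(o["pixel"],1),o["mask"].sum(),ray(p,o["pixel"],z,st).round(4))
E
```

```text
pics
{'time_s': 0.0, 'q': array([-8.16059445e+01,  2.18419487e+01,  7.43849325e+01,  3.56004654e-04,
        8.38584468e+01, -1.23340563e+01]), 'qvel': array([ 0.00159056, -0.07016831, -0.00290565,  0.00900364,  0.01961018,
       -0.0971566 ]), 'joint_efforts': array([ 7.71670420e-04, -4.48457515e+01, -2.31279910e+01, -1.22996448e-04,
        4.62045296e-03,  2.12494734e-05]), 'position': array([ 0.19463456, -0.51409604,  0.23070175]), 'tool_rot': array([[ 3.53932991e-01, -2.11290237e-04,  9.35270759e-01],
       [-9.35269654e-01,  1.47420197e-03,  3.53932906e-01],
       [-1.45356056e-03, -9.99998891e-01,  3.24155366e-04]]), 'ft_force': array([0.59751381, 0.15384162, 0.53275667]), 'wrist_torque': array([ 0.00308976, -0.0061684 ,  0.01659225]), 'grip_width': 0.08529565485798585}
scene {'vfov': 56.25381002922615, 'cx': 283.703078458578, 'cy': 211.48414419704415, 'k1': -0.09123784420800982, 'rvec': array([ 2.04112764,  0.90195157, -0.44815712]), 'tvec': array([-0.3766766 , -0.162583  ,  1.71073565]), 'shot': 1}
stop_top 0.52 [182.  316.6] 177 [0.4923 0.2273 0.093 ]
wing_tip 0.73 [181.
[... 1253 characters left out ...]
eagent 0.71 [219.2 369.5] 79 [ 0.5019 -0.2923  0.1   ]
buffer 0.74 [192.6 116. ] 368 [0.5699 0.4567 0.1   ]
buffer 0.5 [229.1 347.1] 86 [ 0.4721 -0.2264  0.1   ]
beaker 0.76 [151.4 184.8] 580 [0.7047 0.2653 0.05  ]
wrist {'vfov': 68.66967790077996, 'cx': 277.8036991207354, 'cy': 216.4324896565788, 'k1': -0.006701092577817632, 'tool_from_camera': array([[ 9.99999784e-01,  4.93855613e-04,  4.33560894e-04,
         5.85065902e-04],
       [-2.60648774e-04, -3.07570511e-01,  9.51525256e-01,
        -1.42379295e-01],
       [ 6.03266635e-04, -9.51525163e-01, -3.07570316e-01,
         8.02885660e-02],
       [ 0.00000000e+00,  0.00000000e+00,  0.00000000e+00,
         1.00000000e+00]]), 'shot': 3}
```

```bash
python3 - <<'E'
import cv2
t=cv2.imread('pics/top0.png');s=cv2.imread('pics/scene0.png')
cv2.imwrite('pics/top0b.png',cv2.resize(t[90:390,40:480],None,fx=1.8,fy=1.8,interpolation=2))
cv2.imwrite('pics/scene0b.png',cv2.resize(s[130:380,80:480],None,fx=2,fy=2,interpolation=2))
E
```

```text
(no output)
```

View pics/top0b.png

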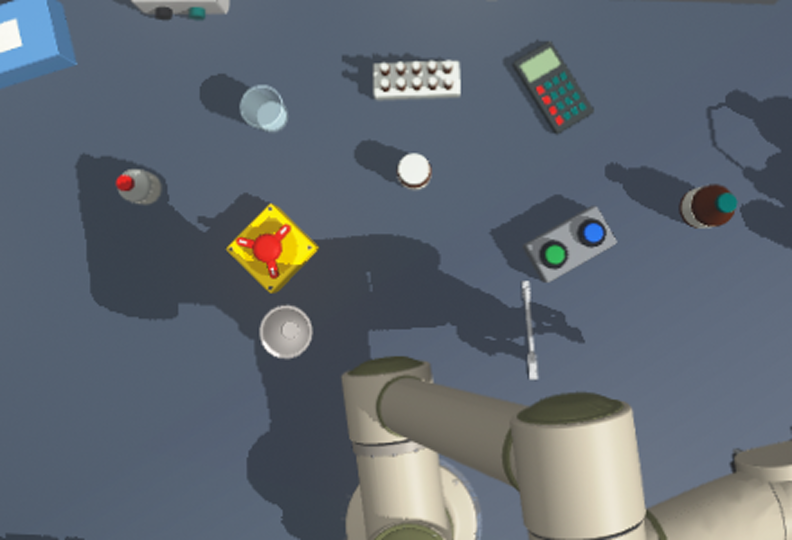

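View pics/scene0b.png

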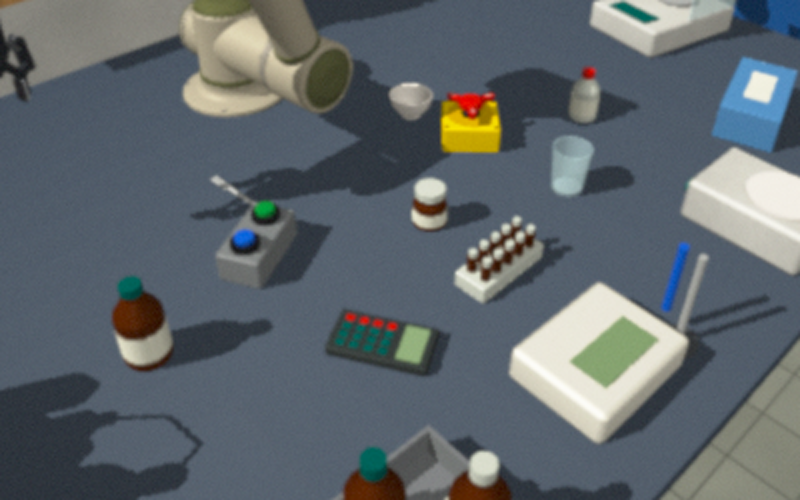

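```bash
cat > seg.py <<'E'
from h import *
def seg(p,col,win):
    h=cv2.cvtColor(p["image"],cv2.COLOR_RGB2HSV);H,S,V=[h[...,i].astype(int) for i in range(3)]
    m={'r':((H<6)|(H>174))&(S>170)&(V>90),'g':(H>50)&(H<75)&(S>130),'b':(H>105)&(H<125)&(S>170),'y':(H>20)&(H<33)&(S>150)}[col]
    w=np.zeros_like(m);w[win[0]:win[1],win[2]:win[3]]=1
    return m&w
E
python3 - <<'E'
from seg import *
for n,wins in(("top",{'r':(195,260,160,225),'y':(195,260,160,225),'g':(200,260,320,400),'b':(200,260,320,400)}),("scene",{'r':(165,200,290,345),'y':(160,215,290,345),'g':(225,245,195,235),'b':(240,260,185,215)})):
    p=env.get_image(n)
    for c,w in wins.items():
        m=seg(p,c,w);rc=np.argwhere(m).mean(0);z={'r':.085,'y':.055,'g':.071,'b':.071}[c]
        print(n,c,m.sum(),rc.round(1),ray(p,rc,z).round(4))
E
```

```text
top r 263 [227.6 188. ] [0.47   0.2415 0.085 ]
top y 982 [228. 192.] [0.4697 0.2353 0.055 ]
top g 93 [231.  347.9] [ 0.4669 -0.2337  0.071 ]
top b 90 [218.9 369.1] [ 0.504  -0.2974  0.071 ]
scene r 118 [180.7 315.1] [0.4731 0.2396 0.085 ]
scene y 647 [194.3 314.6] [0.5077 0.2034 0.055 ]
scene g 80 [234.5 212. ] [ 0.4669 -0.2333  0.071 ]
scene b 78 [249.3 201.7] [ 0.5059 -0.298   0.071 ]
```

carry_out(
  plan=[
    [[0,0,0],[0,10.35,0],0],
    [[0,0,0],[0,10.35,0],0],
    [[-0.06,0,0.03],[0,0,0],0],
    [[-0.06,0,0.03],[0,0,0],0],
    [[-0.06,0,0.03],[0,0,0],0],
    [[-0.06,0,0.03],[0,0,0],0],
    [[0,0,0],[0,0,0],0],
  ],
)

```text
time_s: 2.48
position: [0.3075, -0.2876, 0.2318]
tool_rot: [[0.005, 0.0, 1.0], [-1.0, -0.0, 0.005], [0.0, -1.0, 0.0]]
ft_force: [-1.1, -0.6, 0.8]
grip_width: -0.0003
```

carry_out(
  plan=[
    [[-0.058,0,0.014],[0,0,0],0],
    [[-0.058,0,0.014],[0,0,0],0],
    [[-0.058,0,0.014],[0,0,0],0],
    [[-0.058,0,0.014],[0,0,0],0],
    [[-0.058,0,0.014],[0,0,0],0],
    [[-0.058,0,0.014],[0,0,0],0],
    [[-0.058,0,0.014],[0,0,0],0],
    [[0,0,0],[0,0,0],0],
  ],
)

```text
time_s: 3.48
position: [0.4048, 0.1179, 0.2312]
tool_rot: [[0.006, 0.0, 1.0], [-1.0, 0.0, 0.006], [-0.0, -1.0, 0.0]]
ft_force: [-0.1, -0.6, -0.5]
grip_width: -0.0001
```

```bash
python3 - <<'E'
from seg import *
st=env.observe();p=env.get_image("wrist");save(p,'w1.png');print(st["time_s"],st["position"],proj(p,[[.47,.24,.093],list(st["position"])],st))
E
```

```text
3.475 [0.40476795 0.11792318 0.23116849] [[140.11542092 134.34531397]
 [277.57914695 279.21942977]]
```

View pics/w1.png

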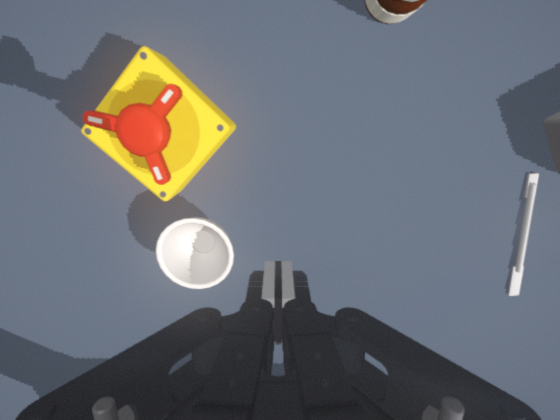

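```bash
python3 - <<'E'
from seg import *
st=env.observe();p=env.get_image("wrist")
im=p["image"][40:210,70:245]
cv2.imwrite('pics/w1c.png',cv2.resize(im[:,:,::-1],None,fx=3.4,fy=3.4,interpolation=2))
h=cv2.cvtColor(p["image"],cv2.COLOR_RGB2HSV);w=(h[...,1]<90)&(h[...,2]>170)
w[:75]=0;w[190:]=0;w[:,:80]=0;w[:,190:]=0
n,l,s,c=cv2.connectedComponentsWithStats(w.astype(np.uint8))
P=[]
for i in range(1,n):
    if s[i,4]>15: P.append(ray(p,c[i][::-1],.087,st));print(c[i],s[i,4],P[-1].round(4))
P=np.array(P);m=P.mean(0);print(m);d=P-m;print(np.hypot(d[:,0],d[:,1]),np.degrees(np.arctan2(d[:,1],d[:,0])))
r=seg(p,'r',(75,195,75,195)).astype(np.uint8);o=cv2.morphologyEx(r,cv2.MORPH_OPEN,cv2.getStructuringElement(2,(31,31)))
rc=np.argwhere(o).mean(0);print('head',rc,o.sum(),ray(p,rc,.085,st),ray(p,rc,.093,st))
E
```

```text
[164.0617284   95.67901235] 81 [0.5024 0.2153 0.087 ]
[ 92.30882353 119.67647059] 68 [0.4823 0.2815 0.087 ]
[154.77272727 172.81818182] 66 [0.4348 0.2313 0.087 ]
[0.47316416 0.24272628 0.087     ]
[0.04006805 0.03985701 0.03998987] [ -43.16913276   76.78628668 -163.45322841]
head [129.52533784 136.65427928] 1776 [0.47382768 0.24393153 0.085     ] [0.47413706 0.2403961  0.093     ]
```

View pics/w1c.png

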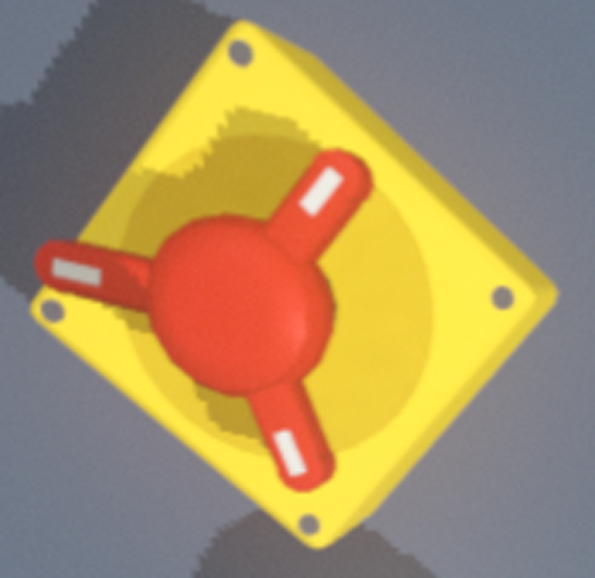

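carry_out(
  plan=[
    [[-0.042,0,0.022],[0,0,0],0],
    [[-0.042,0,0.022],[0,0,0],0],
    [[-0.04,0,0.023],[0,0,0],0],
    [[0,0.05,0],[0,0,0],0],
    [[0,0.05,0],[0,0,0],0],
    [[0,0.015,0],[0,0,0],0],
    [[0,0,0],[0,0,0],0],
  ],
)

```text
time_s: 4.45
position: [0.4715, 0.2373, 0.1155]
tool_rot: [[-0.003, -0.002, 1.0], [-1.0, -0.001, -0.003], [0.001, -1.0, -0.002]]
ft_force: [0.6, -0.6, 0.6]
grip_width: 0.0
```

carry_out(
  plan=[
    [[-0.005,0,0.0015],[0,0,0],0],
    [[0,0.018,0],[0,0,0],0],
    [[0,0,0],[0,0,0],0],
  ],
)

```text
time_s: 4.82
position: [0.4727, 0.2441, 0.0985]
tool_rot: [[0.0, -0.0, 1.0], [-1.0, -0.0, 0.0], [0.0, -1.0, -0.0]]
ft_force: [0.1, 0.8, 0.2]
grip_width: 0.0001
```

```bash
python3 - <<'E'
from seg import *
st=env.observe();p=env.get_image("wrist");save(p,'w2.png');print(st["time_s"],st["position"],st["ft_force"])
E
```

```text
4.825 [0.47270821 0.24414855 0.09851956] [0.11501274 0.76268505 0.24326992]
```

View pics/w2.png

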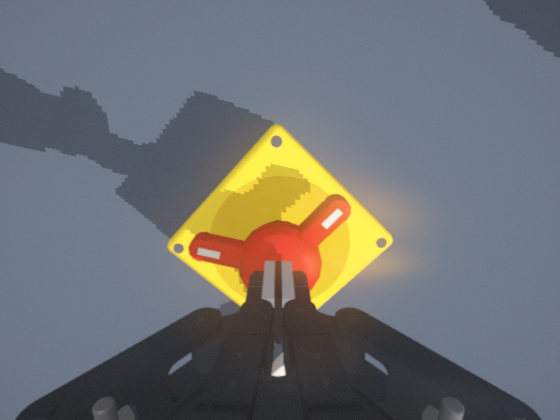

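The fingertip is over the head, at about pixel (278, 265). Two wings and the yellow box are visible. Next I press.

carry_out(
  plan=[
    [[0,0.003,0],[0,0,0],0],
    [[0,0.002,0],[0,0,0],0],
    [[0,0.002,0],[0,0,0],0],
    [[0,0.002,0],[0,0,0],0],
    [[0,0.002,0],[0,0,0],0],
    [[0,0.002,0],[0,0,0],0],
    [[0,0.0015,0],[0,0,0],0],
    [[0,0,0],[0,0,0],0],
  ],
)

```text
time_s: 5.88
position: [0.4727, 0.2444, 0.0848]
tool_rot: [[0.001, 0.001, 1.0], [-1.0, 0.0, 0.001], [-0.0, -1.0, 0.001]]
ft_force: [-2.5, -1.0, 11.7]
grip_width: 0.0003
```

carry_out(
  plan=[
    [[0,0.0006,0],[0,0,0],0],
    [[0,0,0],[0,0,0],0],
    [[0,0,0],[0,0,0],0],
    [[0,0,0],[0,0,0],0],
  ],
)

```text
time_s: 6.38
position: [0.4727, 0.2445, 0.0847]
tool_rot: [[0.001, 0.001, 1.0], [-1.0, 0.0, 0.001], [-0.0, -1.0, 0.001]]
ft_force: [-5.2, -1.0, 17.1]
grip_width: 0.0001
```

carry_out(
  plan=[
    [[0,-0.01,0],[0,0,0],0],
    [[0,-0.02,0],[0,0,0],0],
    [[0,-0.03,-0.02],[0,0,0],0],
    [[0,-0.01,-0.03],[0,0,0],0],
    [[0,0,0],[0,0,0],0],
  ],
)

```text
time_s: 7.0
position: [0.4214, 0.2445, 0.1541]
tool_rot: [[0.001, 0.001, 1.0], [-1.0, 0.0, 0.001], [-0.0, -1.0, 0.001]]
ft_force: [-0.1, -0.8, -0.0]
grip_width: 0.0001
```

```bash
python3 - <<'E'
from seg import *
st=env.observe();p=env.get_image("wrist");save(p,'w3.png');print(st["time_s"],st["position"],st["ft_force"])
h=cv2.cvtColor(p["image"],cv2.COLOR_RGB2HSV);w=(h[...,1]<90)&(h[...,2]>140)
r=cv2.dilate(seg(p,'r',(0,420,0,560)).astype(np.uint8),np.ones((9,9)))>0;w&=r
n,l,s,c=cv2.connectedComponentsWithStats(w.astype(np.uint8))
for z in(.087,.079):
  P=[]
  for i in range(1,n):
    if s[i,4]>25: P.append(ray(p,c[i][::-1],z,st));print(c[i],s[i,4],P[-1].round(4))
  P=np.array(P);m=P.mean(0);d=P-m;print(z,m,np.hypot(d[:,0],d[:,1]),np.degrees(np.arctan2(d[:,1],d[:,0])))
E
```

```text
7.0 [0.42137256 0.24452246 0.15406603] [-0.09727586 -0.75275491 -0.04704261]
[320.976 115.792] 125 [0.5027 0.2166 0.087 ]
[223.61946903 146.15929204] 113 [0.4833 0.2807 0.087 ]
[296.14285714 214.89285714] 56 [0.4353 0.2313 0.087 ]
0.087 [0.47378658 0.24287168 0.087     ] [0.03908478 0.03899839 0.04016318] [ -42.23997864   75.85021498 -163.30056826]
[320.976 115.792] 125 [0.5028 0.2155 0.079 ]
[223.61946903 146.15929204] 113 [0.4826 0.2821 0.079 ]
[296.14285714 214.89285714] 56 [0.4328 0.2308 0.079 ]
0.079 [0.47272142 0.24280642 0.079     ] [0.04057731 0.04048762 0.04169689] [ -42.23997864   75.85021498 -163.30056826]
```

View pics/w3.png

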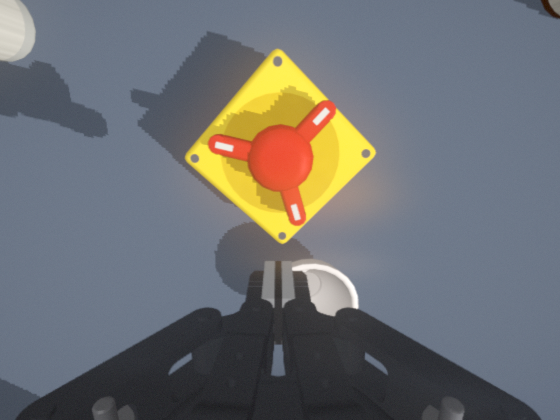

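carry_out(
  plan=[
    [[0.0475,0,0.0096],[0,0,0],0],
    [[0,0,0],[0,0,0],0],
    [[0,0.04,0],[0,0,0],0],
    [[0,0.02,0],[0,0,0],0],
    [[0,0.01,0],[0,0,0],0],
    [[0,0,0],[0,0,0],0],
  ],
)

```text
time_s: 7.8
position: [0.4323, 0.1971, 0.0829]
tool_rot: [[0.001, -0.001, 1.0], [-1.0, -0.0, 0.001], [0.0, -1.0, -0.001]]
ft_force: [0.5, -0.2, 0.1]
grip_width: 0.0003
```

```bash
python3 - <<'E'
from seg import *
st=env.observe();p=env.get_image("wrist");save(p,'w4.png');print(st["time_s"],st["position"],st["ft_force"])
p=env.get_image("scene");cv2.imwrite('pics/s4.png',cv2.resize(p["image"][130:230,240:400,::-1],None,fx=5,fy=5,interpolation=2))
E
```

```text
7.8 [0.43232617 0.19707756 0.08287753] [ 0.46876648 -0.17427597  0.14409271]
```

View pics/w4.png

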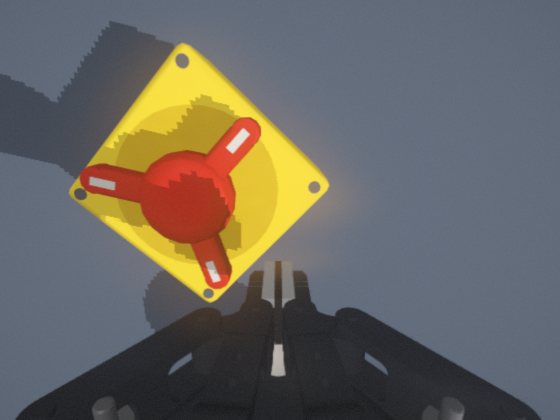

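View pics/s4.png

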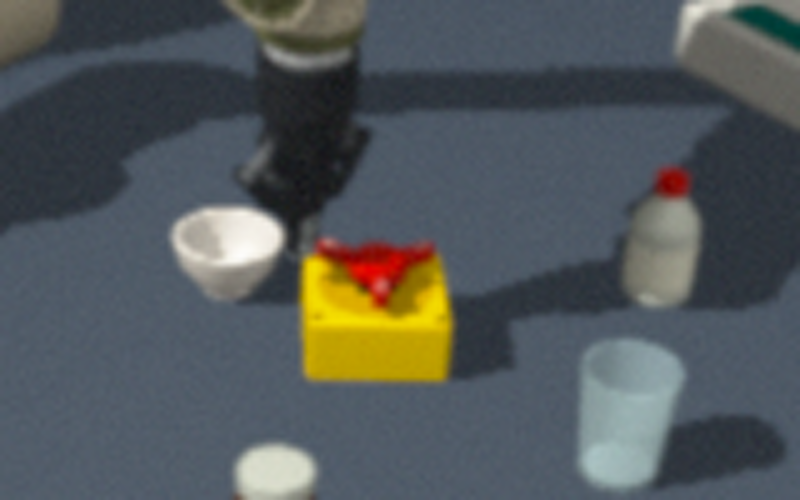

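carry_out(
  plan=[
    [[0,0.01,-0.001],[0,0,0],0],
    [[0,0.008,0],[0,0,0],0],
    [[0,0,0],[0,0,0],0],
    [[-0.006,0,0],[0,0,0],0],
    [[-0.006,0,0],[0,0,0],0],
    [[-0.006,0,0],[0,0,0],0],
    [[-0.004,0,0],[0,0,0],0],
    [[0,0,0],[0,0,0],0],
  ],
)

```text
time_s: 8.9
position: [0.431, 0.2191, 0.0652]
tool_rot: [[0.001, -0.0, 1.0], [-1.0, -0.0, 0.001], [0.0, -1.0, -0.0]]
ft_force: [-1.2, -0.7, 1.0]
grip_width: 0.0003
```

```bash
python3 - <<'E'
from seg import *
st=env.observe();p=env.get_image("wrist");save(p,'w5.png');print(st["time_s"],st["position"],st["ft_force"])
E
```

```text
8.9 [0.43104516 0.21908643 0.06520629] [-1.15904232 -0.70352555  1.03076236]
```

View pics/w5.png

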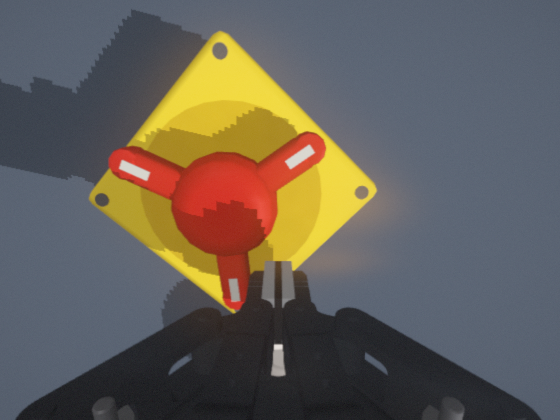

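The near wing at (233, 285) is moving and has turned clockwise by about 0.2 rad. I keep pushing.

carry_out(
  plan=[
    [[-0.004,0,0],[0,0,0],0],
    [[-0.004,0,0],[0,0,0],0],
    [[-0.004,0,0],[0,0,0],0],
    [[-0.004,0,0],[0,0,0],0],
    [[-0.002,0,0],[0,0,0],0],
    [[0,0,0],[0,0,0],0],
  ],
)

```text
time_s: 9.7
position: [0.4312, 0.237, 0.0652]
tool_rot: [[0.001, 0.0, 1.0], [-1.0, 0.0, 0.001], [-0.0, -1.0, 0.0]]
ft_force: [-0.2, -0.9, 0.6]
grip_width: 0.0003
```

```bash
python3 - <<'E'
from seg import *
st=env.observe();p=env.get_image("wrist");save(p,'w6.png');print(st["time_s"],st["position"],st["ft_force"])
h=cv2.cvtColor(p["image"],cv2.COLOR_RGB2HSV);w=(h[...,1]<90)&(h[...,2]>140)
r=cv2.dilate(seg(p,'r',(0,420,0,560)).astype(np.uint8),np.ones((9,9)))>0;w&=r;C=np.array([.473,.2428])
n,l,s,c=cv2.connectedComponentsWithStats(w.astype(np.uint8))
for i in range(1,n):
    if s[i,4]>25:
        for z in(.087,.079):
            d=ray(p,c[i][::-1],z,st)[:2]-C;print(c[i],s[i,4],z,np.hypot(*d),np.degrees(np.arctan2(d[1],d[0])))
E
```

```text
9.7 [0.43119366 0.23701595 0.06520849] [-0.18785356 -0.94936137  0.58814602]
[201.73065015 133.14860681] 323 0.087 0.04008943166030749 35.12659759826518
[201.73065015 133.14860681] 323 0.079 0.04091404794685426 37.62693110999487
[228.89371981 288.68599034] 207 0.087 0.03781885967692668 155.05247540701856
[228.89371981 288.68599034] 207 0.079 0.04281573693181356 156.0341633183176
```

View pics/w6.png

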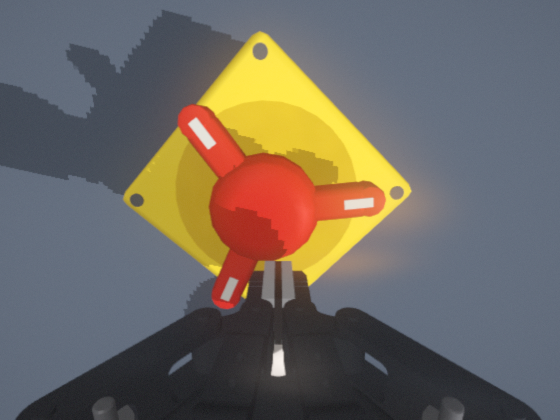

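The head has turned about 41° (0.72 rad), and the wing geometry fits the raised level. I push slightly further for margin, then back off gently.

carry_out(
  plan=[
    [[-0.003,0,0],[0,0,0],0],
    [[-0.002,0,0],[0,0,0],0],
    [[0,0,0],[0,0,0],0],
    [[0,0,0],[0,0,0],0],
  ],
)

```text
time_s: 10.25
position: [0.4311, 0.2419, 0.0652]
tool_rot: [[0.001, -0.0, 1.0], [-1.0, 0.0, 0.001], [-0.0, -1.0, -0.0]]
ft_force: [-0.9, -0.0, 0.3]
grip_width: 0.0002
```

carry_out(
  plan=[
    [[0.007,0,0],[0,0,0],0],
    [[0.007,0,0],[0,0,0],0],
    [[0.007,0,0],[0,0,0],0],
    [[0.007,0,0],[0,0,0],0],
    [[0.007,0,0],[0,0,0],0],
    [[0.01,0,0],[0,0,0],0],
    [[0,0,0],[0,0,0],0],
  ],
)

```text
time_s: 11.12
position: [0.4313, 0.1962, 0.0652]
tool_rot: [[-0.0, -0.0, 1.0], [-1.0, -0.0, -0.0], [0.0, -1.0, -0.0]]
ft_force: [0.5, -0.1, 0.5]
grip_width: -0.0001
```

carry_out(
  plan=[
    [[0,-0.03,0],[0,0,0],0],
    [[0,-0.05,-0.02],[0,0,0],0],
    [[0,-0.02,-0.02],[0,0,0],0],
    [[0,0,0],[0,0,0],0],
  ],
)

```text
time_s: 11.62
position: [0.391, 0.1971, 0.1664]
tool_rot: [[0.001, 0.003, 1.0], [-1.0, 0.001, 0.001], [-0.001, -1.0, 0.003]]
ft_force: [0.2, 0.3, -0.8]
grip_width: -0.0001
```

```bash
python3 - <<'E'
from seg import *
st=env.observe();p=env.get_image("wrist");save(p,'w7.png');print(st["time_s"],st["position"],st["ft_force"])
h=cv2.cvtColor(p["image"],cv2.COLOR_RGB2HSV);w=(h[...,1]<90)&(h[...,2]>140)
r=cv2.dilate(seg(p,'r',(0,420,0,560)).astype(np.uint8),np.ones((9,9)))>0;w&=r
n,l,s,c=cv2.connectedComponentsWithStats(w.astype(np.uint8))
for z in(.087,.079):
  P=[]
  for i in range(1,n):
    if s[i,4]>25: P.append(ray(p,c[i][::-1],z,st))
  P=np.array(P);m=P.mean(0);d=P-m;print(z,m,np.hypot(d[:,0],d[:,1]),np.degrees(np.arctan2(d[:,1],d[:,0])))
p=env.get_image("scene");cv2.imwrite('pics/s7.png',cv2.resize(p["image"][130:230,240:400,::-1],None,fx=5,fy=5,interpolation=2))
E
```

```text
11.625 [0.39097369 0.19713405 0.16639635] [ 0.24306713  0.32377465 -0.7861155 ]
0.087 [0.47333482 0.24297577 0.087     ] [0.03999669 0.0399449  0.03996906] [ -43.1723141    76.83059888 -163.23515568]
0.079 [0.47342048 0.24462809 0.079     ] [0.04143799 0.04138433 0.04140936] [ -43.1723141    76.83059888 -163.23515568]
```

View pics/w7.png

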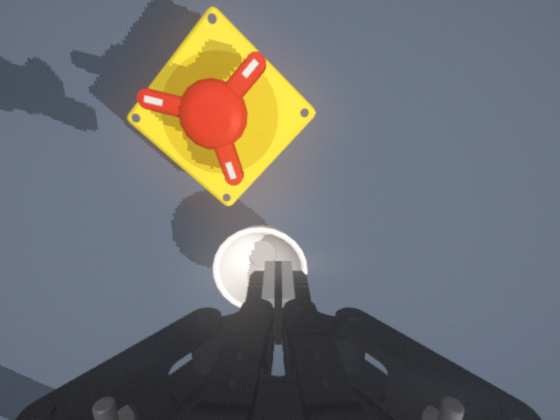

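View pics/s7.png

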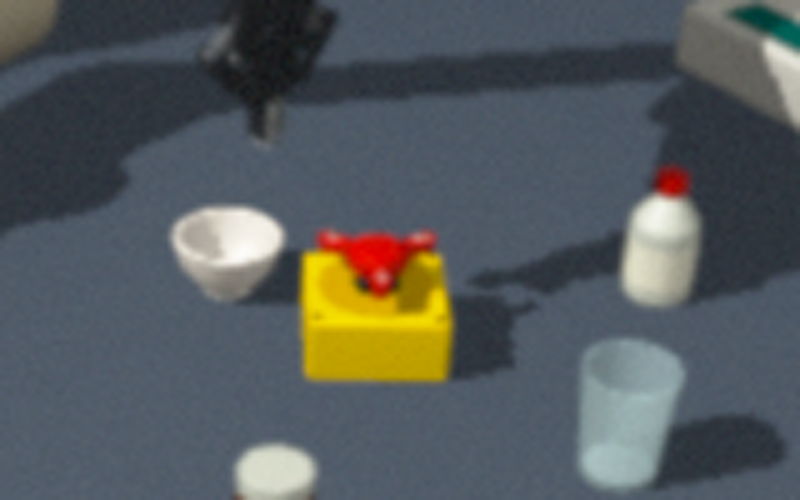

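The button has sprung up: the black collar is visible and the wings are back at their starting angles. Next is the green button.

carry_out(
  plan=[
    [[0.053,-0.02,0],[0,0,0],0],
    [[0.053,-0.015,0],[0,0,0],0],
    [[0.053,0,0],[0,0,0],0],
    [[0.053,0,0],[0,0,0],0],
    [[0.053,0,0],[0,0,0],0],
    [[0.053,0,0],[0,0,0],0],
    [[0.053,0,0],[0,0,0],0],
    [[0.053,0,0],[0,0,0],0],
  ],
)

```text
time_s: 12.72
position: [0.3913, -0.2295, 0.1989]
tool_rot: [[-0.0, -0.001, 1.0], [-1.0, 0.002, -0.0], [-0.002, -1.0, -0.001]]
ft_force: [0.8, 0.5, 1.3]
grip_width: 0.0002
```

carry_out(
  plan=[
    [[0,0,0],[0,0,0],0],
    [[0,0,0],[0,0,0],0],
  ],
)

```text
time_s: 12.98
position: [0.3913, -0.227, 0.1991]
tool_rot: [[-0.0, -0.002, 1.0], [-1.0, 0.002, -0.0], [-0.002, -1.0, -0.002]]
ft_force: [0.6, 0.1, 0.4]
grip_width: 0.0003
```

```bash
python3 - <<'E'
from seg import *
st=env.observe();p=env.get_image("wrist");save(p,'w8.png');print(st["time_s"],st["position"],st["ft_force"])
for c in 'gb':
    m=seg(p,c,(0,420,0,560)).astype(np.uint8);n,l,s,cc=cv2.connectedComponentsWithStats(m)
    for i in range(1,n):
        if s[i,4]>100: print(c,cc[i],s[i,4],ray(p,cc[i][::-1],.072,st).round(4))
E
```

```text
12.975 [ 0.39132253 -0.22699302  0.19908589] [0.59218757 0.05515513 0.43536392]
g [284.00271003 119.79584463] 1107 [ 0.4694 -0.232   0.072 ]
b [365.97565217  70.73913043] 1150 [ 0.507  -0.2973  0.072 ]
```

View pics/w8.png

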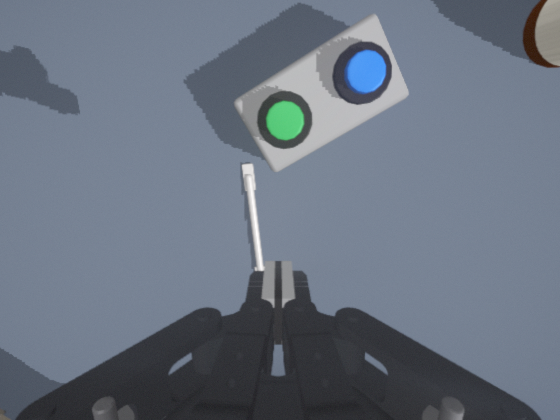

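Green is at pixel (284, 120) and blue at (366, 71), and both are clear of the approach. I go over green and press.

carry_out(
  plan=[
    [[0.005,0,0.04],[0,0,0],0],
    [[0,0,0.038],[0,0,0],0],
    [[0,0,0],[0,0,0],0],
    [[0,0.05,0],[0,0,0],0],
    [[0,0.045,0],[0,0,0],0],
    [[0,0.015,0],[0,0,0],0],
    [[0,0,0],[0,0,0],0],
  ],
)

```text
time_s: 13.9
position: [0.4686, -0.231, 0.0895]
tool_rot: [[0.001, -0.002, 1.0], [-1.0, 0.002, 0.001], [-0.002, -1.0, -0.002]]
ft_force: [1.0, 0.3, 1.0]
grip_width: -0.0
```

```bash
python3 - <<'E'
from seg import *
st=env.observe();p=env.get_image("wrist");save(p,'w9.png');print(st["time_s"],st["position"],st["ft_force"])
E
```

```text
13.9 [ 0.46855494 -0.2310195   0.08948816] [0.98443872 0.26287503 0.96626394]
```

View pics/w9.png

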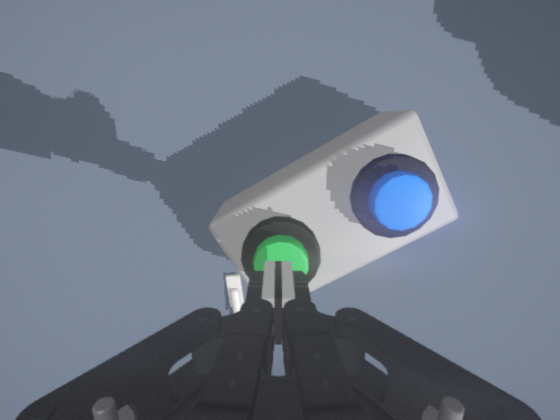

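carry_out(
  plan=[
    [[0,0.008,0],[0,0,0],0],
    [[0,0.006,0],[0,0,0],0],
    [[0,0.003,0],[0,0,0],0],
    [[0,0.002,0],[0,0,0],0],
    [[0,0.002,0],[0,0,0],0],
    [[0,0.002,0],[0,0,0],0],
    [[0,0,0],[0,0,0],0],
    [[0,0,0],[0,0,0],0],
  ],
)

```text
time_s: 14.95
position: [0.4697, -0.2322, 0.0704]
tool_rot: [[0.001, 0.002, 1.0], [-1.0, -0.002, 0.001], [0.002, -1.0, 0.002]]
ft_force: [-8.9, 5.8, 34.2]
grip_width: 0.0
```

At 0.0704 m I read 34 N, which is too stiff and too early. The shut fingers probably bear on the black bezel. I lift and check.

carry_out(
  plan=[
    [[0,-0.01,0],[0,0,0],0],
    [[0,-0.03,0],[0,0,0],0],
    [[0,-0.03,-0.03],[0,0,0],0],
    [[0,0,-0.03],[0,0,0],0],
    [[0,0,0],[0,0,0],0],
  ],
)

```text
time_s: 15.58
position: [0.4082, -0.232, 0.1375]
tool_rot: [[-0.001, -0.0, 1.0], [-1.0, 0.0, -0.001], [-0.0, -1.0, -0.0]]
ft_force: [-0.2, -0.2, -0.1]
grip_width: -0.0002
```

```bash
python3 - <<'E'
from seg import *
st=env.observe();p=env.get_image("wrist");print(st["time_s"],st["position"],st["ft_force"])
h=cv2.cvtColor(p["image"],cv2.COLOR_RGB2HSV)
im=p["image"].copy()
for c,g in(('g',None),('b',None)):
    m=seg(p,c,(0,420,0,560)).astype(np.uint8);n,l,s,cc=cv2.connectedComponentsWithStats(m);i=1+s[1:,4].argmax()
    e=cv2.fitEllipse(max(cv2.findContours((l==i).astype(np.uint8),0,1)[0],key=len));print(c,cc[i],s[i],e,ray(p,cc[i][::-1],.073,st))
    A=ray(p,cc[i][::-1],.073,st)
    for r,z in((.016,.073),(.0215,.061),(.0215,.067)):
        t=np.linspace(0,6.28,40);X=np.c_[A[0]+r*np.cos(t),A[1]+r*np.sin(t),0*t+z]
        cv2.polylines(im,[proj(p,X,st).round().astype(np.int32)],True,{.073:(255,255,0),.061:(255,0,0),.067:(255,0,255)}[z],1)
x0=200;y0=20
cv2.imwrite('pics/w10.png',cv2.resize(np.hstack([im[0:260,180:450],p["image"][0:260,180:450]])[:,:,::-1],None,fx=1.48,fy=1.48,interpolation=2))
E
```

```text
15.575 [ 0.4082393  -0.23201667  0.13747357] [-0.15076969 -0.22744157 -0.10314657]
g [277.93275862 147.45747126] [ 255  124   47   48 1740] ((277.9207458496094, 147.4581298828125), (44.951969146728516, 47.51026153564453), 13.464446067810059) [ 0.46958189 -0.23223895  0.073     ]
b [381.38241206  85.55125628] [ 356   60   52   54 1990] ((381.2998046875, 85.5962142944336), (46.269065856933594, 53.97153854370117), 34.55755615234375) [ 0.50739961 -0.29665139  0.073     ]
```

View pics/w10.png

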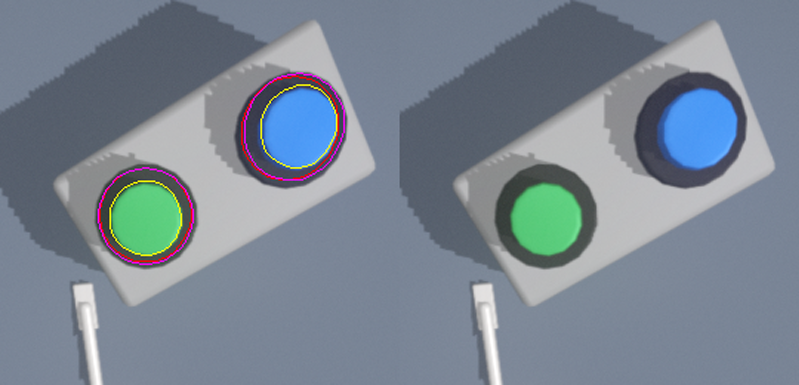

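The green button has sprung back up, and the collar around it is wide, about 23 mm in radius. I will press with a single finger, which fits inside the 32 mm cap, by opening the jaws 40 mm with the other finger on the side away from blue.

carry_out(
  plan=[
    [[-0.0255,0,0.02],[0,0,0],0.04],
    [[0,0,0.0413],[0,0,0],0.04],
    [[0,0.03,0],[0,0,0],0.04],
    [[0,0.012,0],[0,0,0],0.04],
    [[0,0,0],[0,0,0],0.04],
    [[0,0,0],[0,0,0],0.04],
  ],
)

```text
time_s: 16.38
position: [0.471, -0.207, 0.096]
tool_rot: [[0.0, 0.001, 1.0], [-1.0, -0.001, 0.0], [0.001, -1.0, 0.001]]
ft_force: [0.2, 0.6, -0.2]
grip_width: 0.0399
```

```bash
python3 - <<'E'
from seg import *
st=env.observe();p=env.get_image("wrist");save(p,'w11.png');print(st["time_s"],st["position"],st["ft_force"],st["grip_width"])
E
```

```text
16.375 [ 0.4710055  -0.2069965   0.09598399] [ 0.15913383  0.62108552 -0.2055445 ] 0.03986879482049996
```

View pics/w11.png

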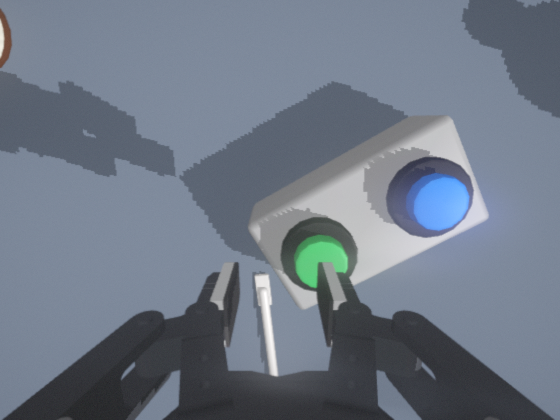

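carry_out(
  plan=[
    [[0,0.012,-0.001],[0,0,0],0.04],
    [[0,0.007,0],[0,0,0],0.04],
    [[0,0.003,0],[0,0,0],0.04],
    [[0,0.002,0],[0,0,0],0.04],
    [[0,0.002,0],[0,0,0],0.04],
    [[0,0,0],[0,0,0],0.04],
  ],
)

```text
time_s: 17.18
position: [0.4695, -0.2066, 0.0695]
tool_rot: [[0.001, -0.0, 1.0], [-1.0, -0.0, 0.001], [0.0, -1.0, -0.0]]
ft_force: [-3.7, 1.2, 4.4]
grip_width: 0.0403
```

carry_out(
  plan=[
    [[0,0.002,0],[0,0,0],0.04],
    [[0,0.001,0],[0,0,0],0.04],
    [[0,0,0],[0,0,0],0.04],
  ],
)

```text
time_s: 17.55
position: [0.4697, -0.2068, 0.0688]
tool_rot: [[0.001, 0.001, 1.0], [-1.0, -0.002, 0.001], [0.002, -1.0, 0.001]]
ft_force: [-9.9, 4.6, 29.2]
grip_width: 0.0401
```

```bash
python3 - <<'E'
from seg import *
st=env.observe();p=env.get_image("wrist");save(p,'w12.png');print(st["time_s"],st["position"],st["ft_force"],st["wrist_torque"])
p=env.get_image("scene");cv2.imwrite('pics/s12.png',cv2.resize(p["image"][190:290,150:310,::-1],None,fx=5,fy=5,interpolation=2))
p=env.get_image("top");cv2.imwrite('pics/t12.png',cv2.resize(p["image"][180:280,300:420,::-1],None,fx=5,fy=5,interpolation=2))
E
```

```text
17.55 [ 0.46969847 -0.2067602   0.06881142] [-9.93204685  4.61652897 29.18363871] [ 0.28673727  1.83105936 -0.29738159]
```

View pics/w12.png

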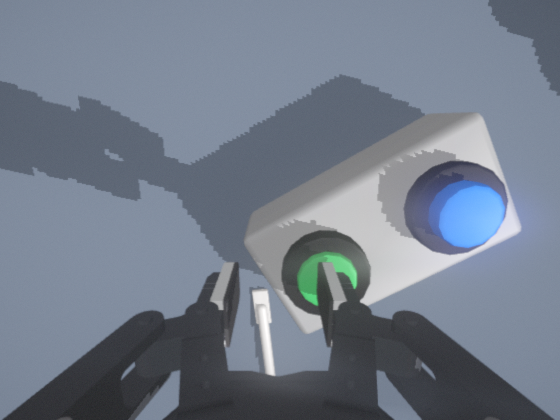

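View pics/s12.png

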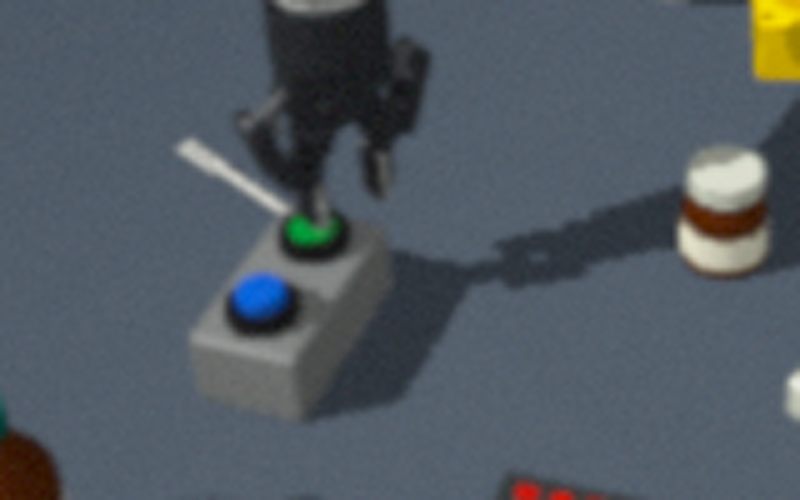

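View pics/t12.png

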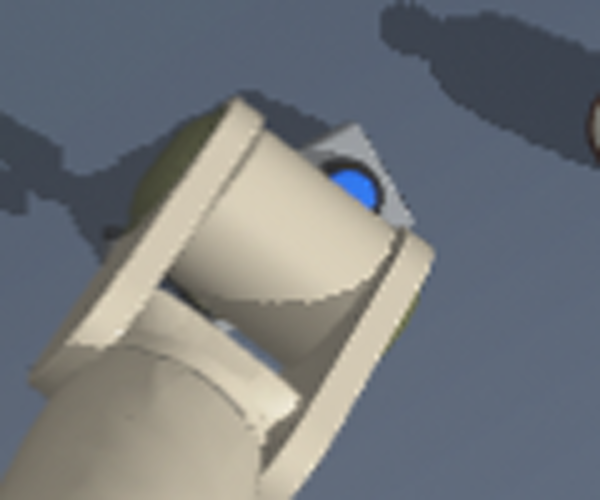

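```bash
python3 - <<'E'
from seg import *
s0=cv2.imread('pics/scene0.png')
a=cv2.resize(s0[215:265,180:250],None,fx=5.6,fy=5.6,interpolation=2)
p=env.get_image("scene");b=cv2.resize(p["image"][215:265,180:250,::-1],None,fx=5.6,fy=5.6,interpolation=2)
cv2.imwrite('pics/cmp.png',np.hstack([a,b]))
st=env.observe();w=env.get_image("wrist");im=w["image"].copy()
A={'g':(.4696,-.2322),'b':(.5074,-.2967)}
t=np.linspace(0,6.3,60)
for k,(x,y) in A.items():
    for z,c in((.073,(255,255,0)),(.067,(255,0,255))):
        cv2.polylines(im,[(proj(w,np.c_[x+.016*np.cos(t),y+.016*np.sin(t),0*t+z],st)*8).round().astype(np.int32)],True,c,1,shift=3)
cv2.imwrite('pics/w13.png',cv2.resize(im[140:340,260:530,::-1],None,fx=2.9,fy=2.9,interpolation=2))
E
```

```text
(no output)
```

View pics/cmp.png

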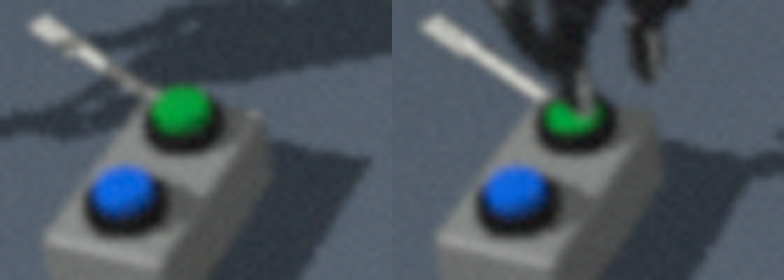

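View pics/w13.png

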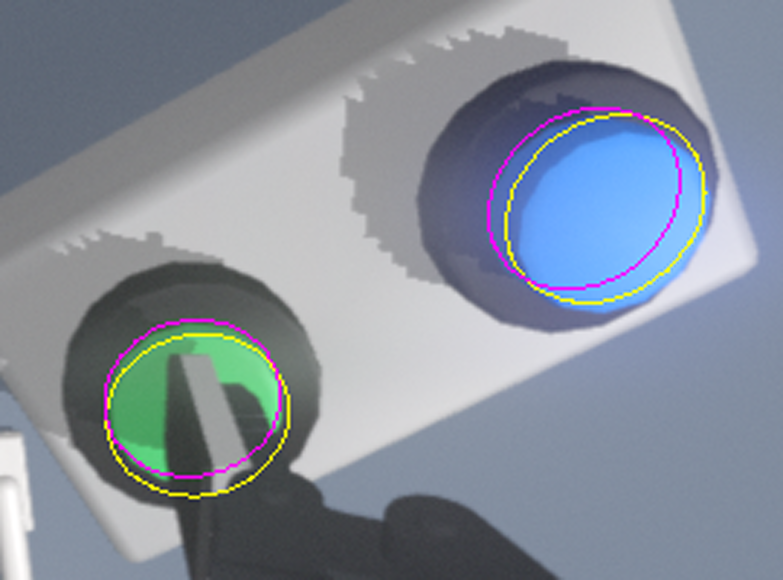

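The scene view shows green sunk level with its collar and the wrist view fits the pressed height, so the stiff stop may be its full travel. I raise the finger in steps and watch the spring force to confirm.

carry_out(
  plan=[
    [[0,-0.004,0],[0,0,0],0.04],
    [[0,0,0],[0,0,0],0.04],
    [[0,0,0],[0,0,0],0.04],
  ],
)

```text
time_s: 18.18
position: [0.4698, -0.2067, 0.0701]
tool_rot: [[0.001, 0.0, 1.0], [-1.0, -0.0, 0.001], [0.0, -1.0, 0.0]]
ft_force: [-1.2, 0.5, 3.7]
grip_width: 0.04
```

carry_out(
  plan=[
    [[0,-0.002,0],[0,0,0],0.04],
    [[0,0,0],[0,0,0],0.04],
    [[0,0,0],[0,0,0],0.04],
  ],
)

```text
time_s: 18.55
position: [0.4698, -0.2067, 0.0722]
tool_rot: [[0.001, 0.0, 1.0], [-1.0, -0.0, 0.001], [0.0, -1.0, 0.0]]
ft_force: [-0.6, 0.0, 2.6]
grip_width: 0.0398
```

carry_out(
  plan=[
    [[0,-0.002,0],[0,0,0],0.04],
    [[0,0,0],[0,0,0],0.04],
    [[0,0,0],[0,0,0],0.04],
  ],
)

```text
time_s: 18.92
position: [0.4698, -0.2067, 0.0742]
tool_rot: [[0.001, 0.0, 1.0], [-1.0, -0.0, 0.001], [0.0, -1.0, 0.0]]
ft_force: [0.0, -0.9, 2.4]
grip_width: 0.0397
```

carry_out(
  plan=[
    [[0,-0.003,0],[0,0,0],0.04],
    [[0,0,0],[0,0,0],0.04],
    [[0,0,0],[0,0,0],0.04],
  ],
)

```text
time_s: 19.3
position: [0.4696, -0.2065, 0.0771]
tool_rot: [[0.001, -0.0, 1.0], [-1.0, 0.0, 0.001], [-0.0, -1.0, -0.0]]
ft_force: [-0.3, -0.3, 0.0]
grip_width: 0.0401
```

The spring force lasted over more than 5 mm of travel (3.7, 2.6, 2.4, then 0 N) above the hard stop, so green was pressed fully. I retract and do the final check.

carry_out(
  plan=[
    [[0,-0.03,0],[0,0,0],0.04],
    [[0,-0.05,0],[0,0,0],0.04],
    [[0,-0.04,-0.05],[0,0,0],0.04],
    [[-0.05,0,-0.05],[0,0,0],0.04],
    [[-0.05,0,0],[0,0,0],0.04],
    [[0,0,0],[0,0,0],0.04],
    [[0,0,0],[0,0,0],0.04],
  ],
)

```text
time_s: 20.18
position: [0.377, -0.1129, 0.1964]
tool_rot: [[0.001, 0.0, 1.0], [-1.0, -0.001, 0.001], [0.001, -1.0, 0.0]]
ft_force: [1.2, -0.5, -0.3]
grip_width: 0.04
```

```bash
python3 - <<'E'
from seg import *
st=env.observe();print(st["time_s"],st["position"],st["ft_force"])
p=env.get_image("scene");s0=cv2.imread('pics/scene0.png')
cv2.imwrite('pics/fin.png',cv2.resize(np.hstack([s0[130:350,110:390],p["image"][130:350,110:390,::-1]]),None,fx=1.42,fy=1.42,interpolation=2))
for c,w in{'r':(165,200,290,345),'g':(225,245,195,235),'b':(240,260,185,215)}.items():
    m=seg(p,c,w);print(c,m.sum(),np.argwhere(m).mean(0).round(1))
E
```

```text
20.175 [ 0.37697028 -0.11288873  0.19637058] [ 1.24614493 -0.46315299 -0.27894292]
r 112 [180.8 315. ]
g 76 [234.6 212. ]
b 76 [249.2 201.8]
```

View pics/fin.png

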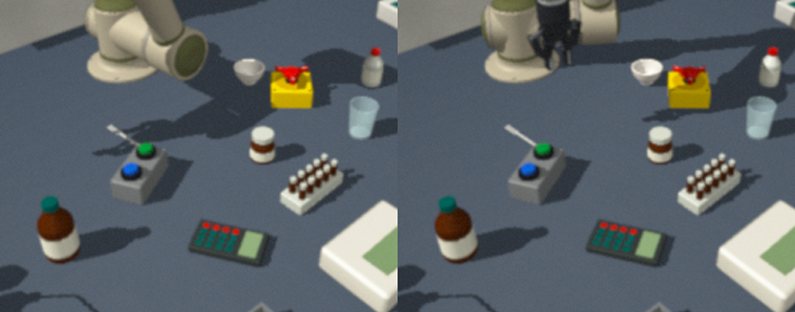

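Everything stands where it did at the start, and the red, green and blue spots are within 0.1 px of their first positions. I hand in.

```bash
python3 - <<'E'
from rig import env
print(env.close_job())
E
```

```text
the job is handed in; nothing more can be done
None
```

The emergency-stop check is done and handed in at about 20 s of the 64 s allowed; `close_job` gives no verdict.

- **Stop button pressed:** It went down to a firm stop at 85 mm above the bench with 17 N and looked latched. That is judged from the force, the height and the pictures, because the joint values cannot be read.
- **Twist:** I pushed a wing clockwise to about 0.72 rad (measured in the picture), then a little further. The head sprang up; its collar showed again and the wings went back to their starting angles, within a degree.
- **Green reset:** The first press, with shut fingers, met 34 N at 70 mm, where I expected full travel at 67 mm. I suspected the collar and pressed again with one finger, which also met a firm stop (29 N). Green then looked fully sunk. Raising the finger slowly, the spring pushed back over more than 5 mm, so I take that stop as full travel. The 3 mm height difference is unexplained. This means green was probably pressed twice.
- **Last checks:** In the scene camera, the red, green and blue spots are within 0.1 px of where they began. The loose things look unmoved by eye, and the arm touches nothing. I did not approach the blue start button.

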